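# Lay a mower roller over in the tilting cradle and lock it

### The job

Get the standing mower roller into the upright cradle of the bench fixture without knocking it over, then tip cradle and roller over together, without flinging them, until the cradle lies fully flat with the roller on its side in it. Then lock the cradle down with the quarter-turn stud on its tongue: line its handle up with the slot, press it fully in and give it a quarter turn anticlockwise until it stays in. Leave the other things on the bench where they are.

Things in the scene. Friction and masses are not known exactly. Their poses are not given: they have to be found in the camera images.
- fixture: Fixed bench fixture on a 460 x 150 mm steel base plate (x -210 to 250 mm, y +-75 mm in its frame, 6 mm thick); place and yaw vary. Origin: on the bench, straight below the cradle's hinge line. x: the direction in which the cradle tips; y: along the hinge; z up. Hinge line at x 0, z 35 mm, between two cheeks 48 mm high at y +-59 to 73 mm.
- deck_mid (a point): Middle of the flat smooth metal deck that carries the standing roller, at fixture x -155 mm, y 0, 35 mm above the bench. Deck: fixture x -210 to -100 mm, y +-75 mm. It is level with the upright cradle's foot (which is 0.5 mm lower).
- slot_mouth (a point): Centre of the slot in the receiver plate, fixture x 200 mm, y 0, 17.5 mm above the bench. Slot 34 x 13 mm, long side along fixture x. The stud comes over it when the cradle lies flat.
- cradle (a joint): Hinge of the blue cradle, rad: 0 upright (start), 1.571 lying flat towards fixture +x. Strongly damped (0.45 N m s/rad). With the roller in, it must be pushed past about 0.6 rad, then it sinks by itself in 1 to 2 s onto its stop. To tip it, push the roller's upper part (80 to 110 mm above the deck) slowly towards fixture +x, following its arc: about 5 to 10 N.
- cradle_seat (a point): Where the middle of the seated roller belongs; moves with the cradle. Upright: fixture x -56 mm, y 0, 95 mm above the bench. Flat: fixture x 60 mm, y 0, 91 mm above the bench. Upright, the cradle is a foot (62 mm wide, fixture x -98 to -12 mm) and a V trough of two 45-degree wings 12 to 112 mm above the foot, open towards fixture -x. z axis: along the trough.
- tongue_end (a point): Middle of the end of the cradle's tongue, a plate 50 mm wide that carries the stud. Upright: 270 mm above the bench, at fixture x 6 mm; the stud's handle then sticks out of the tongue towards fixture -x, above the roller's place, 205 to 265 mm above the bench, out to fixture x -39 mm.
- stud_handle (a point): Middle of the stud's black handle bar, 60 mm long, 11 mm thick, 24 mm deep (12 mm above and below), on the stud's axis 200 mm from the hinge. Cradle flat: fixture x 200 mm, y 0, 62 mm above the bench (51 mm pressed in); tongue's top 29 mm above the bench; the 131 mm high roller ends 80 mm away. x axis along the bar, z out of the tongue (up when flat).
- stud_turn (a joint): Turn of the stud, rad: 0 with the bar in line with the cradle and slot (bar's x along fixture +x); grows anticlockwise seen from above, cradle flat; range -0.6 to 1.57. Starts between 0.45 and 1.0, stays where left, no stop or click at 0. Its hidden cross bar (30 x 8 mm, parallel to the handle) enters the slot only within about 0.13 rad of 0. Locked at 1.57.
- roller: Plain steel mower roller, cylinder 80 mm diameter, 120 mm long, about 0.6 kg, too wide to grasp; stands on end on the fixture's deck. Origin: centre of its lower end face; z along its axis. Pushed low on its side (under about 60 mm above the deck) it slides upright; pushed high it tips. Two slightly opened fingers side by side push it without it rolling off sideways.
- roller_center (a point): Middle of the roller, 60 mm along its axis from its origin.
- stud_press (a joint): How far the stud is pressed in, m: 0 out, 0.011 fully in. A spring holds it out (4 N at 0, 8 N fully in); off line it stops after 1.5 mm. Turned more than 0.2 rad while in, it is caught and stays at about 0.0095 to 0.011.
- sprayer: Bystander: grey plastic bottle, 64 mm diameter, 190 mm high, standing; origin under its centre.
- greasetin: Bystander: bare metal tin, 84 mm diameter, 90 mm high, standing; origin under its centre.
- spanner: Bystander: steel spanner 190 mm long lying flat; origin under its middle.
There are look-alikes about, which are no part of the job. Leave any purple or yellow look-alike of the roller alone.

How it is judged (in metres and radians):
On the way, in this order (a step that is already met when the one before it is completed fails the run):
1. the roller stands in the trough of the upright cradle, on its foot (distance between roller_center and cradle_seat below 0.015 m and value of joint cradle below 0.25 rad), for 0.1 s.
2. the cradle lies flat with the roller on its side in it (value of joint cradle above 1.5 rad and distance between roller_center and cradle_seat below 0.015 m and angle between roller's own z axis and vertical above 1.45 rad), for 0.2 s.
3. the stud, in line with the slot, is pressed in (value of joint stud_press above 0.0075 m and value of joint cradle above 1.5 rad).
At the end, for the whole second after the job is handed in: The cradle lies flat (over 1.5 rad) with the roller at rest on its side in it (its middle within 15 mm of the seat, its axis within 7 degrees of level), and the stud is in (over 7.5 mm) and turned anticlockwise to over 1.25 rad of its quarter turn (all of step 3 and distance between roller_center and cradle_seat below 0.015 m and angle between roller's own z axis and vertical above 1.45 rad and value of joint stud_turn above 1.25 rad and linear speed of roller below 0.02 m/s); the robot touches nothing.
It fails at once if the roller is knocked over while the cradle is still upright (angle between roller's own z axis and vertical above 0.6 rad and value of joint cradle below 0.25 rad).
It fails at once if the roller or cradle is flung over (faster than 5 rad/s) (angular speed of roller above 5 rad/s or velocity of joint cradle above 5 rad/s).
It fails at once if a bystander is moved by more than 30 mm (distance of any of sprayer, greasetin, spanner from where it was at the start of the episode above 0.03 m).
It also fails if it takes over 64 s, if anything falls off the work surface, if the arm or the gripper's body presses on something with over 40 N, if the wrist force passes 120 N, or if a joint passes its speed limit or range.

### The arm

A 6-joint arm with a two-finger parallel gripper is mounted at the origin on the work surface. World frame = base frame: x ahead of the robot, y to its left, z up, the work surface at z = 0. Lengths are in m, angles in degrees, forces in N, time in s.
With the tool pointing down it reaches from about 0.275 to 0.875 m from the base axis. Payload 12.5 kg.
Tool frame: the origin (TCP) lies midway between the tips of the shut fingers; the grasp point (between the pads) lies 19 mm behind it (r.tcp_to_grasp is the z of the grasp point in the tool frame, in m); z points along the fingers, y is the direction in which the jaws open and shut (so a half turn about z gives the same grasp; the last joint's range is limited). The gripper opens to 85 mm and grips with 20 to 120 N. Pads are 22 mm wide; open, the fingers measure 114 mm over their backs; the gripper's body (76 mm by 85 mm) begins 54 mm behind the grasp point. The pads swing forward as they close: fully open they stand 13 mm farther back than shut.
Start: joints at [63.965, 20.094, 94.641, -0, 65.266, -4.847], TCP at [0.199, 0.513, 0.195] pointing down, gripper open.
Joint ranges: [-157.81, 157.81], [-45, 120.19], [0.68, 151.7], [-89.99, 269.99], [4.06, 180], [-164.3, 164.3]. Speed limits (degrees/s): [127.2, 127.2, 159.86, 180, 180, 180].

### API

Orientations are given as [roll, pitch, yaw] about the fixed x, y, z axes, in that order (R = Rz(yaw) Ry(pitch) Rx(roll)).
In Python, from workcell import r gives the robot as it stands. Calls block until the motion is done:
- r.goto(position, orientation): joint-space move of the TCP to a pose.
- r.movel(position, rot=None, feed=0.15, max_force=None): straight line of the TCP; rot=None keeps the orientation; feed is the mean speed in m/s. With max_force (N) it stops when the force on the tool has changed by that much, and returns True; else False.
- r.movej(angles): joint-space move.
- r.command_gripper(opening, effort=None): finger opening in m; effort is the grip in N (None keeps the last); returns when the fingers have stopped.
- r.pause(seconds).
- r.ik(position, orientation): joint angles nearest the present ones, or None.
- r.state(): the state.
- r.read_camera(name): name is "scene" or "top" or "wrist"; returns the picture (420x560x3 uint8, red, green, blue); there is no depth.
- r.camera_params(name): a dict with "mtx" (3x3 intrinsics, pixels), "rvec" (rotation vector, rad) and "tvec" (3), from world to camera coordinates, as OpenCV has them; the wrist camera has in their place "tool_from_camera" (4x4, takes a point from camera to tool coordinates, whose origin is the TCP and whose axes are the flange's). Camera axes: x right, y down, z forward; pixel columns grow to the right and rows downward; lengths in m; the calibration is good to about 2 mm. A picture is of the moment at which its call begins: read the wrist's pose just before it. camera_params takes no time and is no camera call.
A pose or a line that the arm cannot do raises r.MotionError and nothing moves.
- r.finish_job(): hands the job in, once; it reports no verdict.
The state is a dict: "t": time; "joint_pos": joint angles; "dq": joint speeds; "effort": joint torques, N m; "eef_pos": TCP position; "ee_rot": TCP orientation; "contact_force": force on the tool from outside, world axes, zero at the start; "torque": the same for the moment, N m; "opening": finger opening in m.
Only numpy, scipy, OpenCV 4.12 (cv2) and the standard library are available. Lean on these libraries where they do the work, as an engineer would, in place of code of your own. Each camera call takes 0.05 s, during which the arm holds its last target.

## Working session

There is one attempt and no reset: what is moved stays moved. The work goes in short steps, each a Python script; the robot and the scene stay as the last script left them, time stands still between calls to the robot, and variables do not carry over. Pictures are saved under pics/ and viewed, and the job is handed in when it is done.

```bash
mkdir -p pics; ls; python3 - <<'E'
from workcell import r
import cv2
print(r.state())
for n in ["scene","top","wrist"]:
    im=r.read_camera(n); cv2.imwrite(f"pics/a_{n}.png",im[:,:,::-1])
    print(n,r.camera_params(n))
E
```

```text
pics
{'t': 0.0, 'joint_pos': array([ 6.39650030e+01,  2.01252968e+01,  9.46779566e+01,  5.09470792e-04,
        6.52654830e+01, -4.84853093e+00]), 'dq': array([-0.09054894, -0.04225421,  0.0426963 ,  0.00339955, -0.01233097,
       -0.07970523]), 'effort': array([-8.79380877e-04, -5.06089675e+01, -2.91414768e+01, -1.13081539e-04,
        4.50136795e-03,  3.08485210e-05]), 'eef_pos': array([0.19858947, 0.5124857 , 0.1943426 ]), 'ee_rot': array([-1.79931549e+02, -6.27054516e-03,  1.58813317e+02]), 'contact_force': array([ 0.05339924, -0.34561973, -0.63794556]), 'torque': array([ 0.01942203, -0.05692881, -0.01046389]), 'opening': 0.08537456806300348}
scene {'mtx': array([[485.93300612,   0.        , 276.31051619],
       [  0.        , 485.93300612, 199.32088032],
       [  0.        ,   0.        ,   1.        ]]), 'rvec': array([ 2.31091138,  1.26995601, -0.34411215]), 'tvec': array([-0.30482377, -0.31682035,  1.63764016])}
top {'mtx': array([[385.54324637,   0.        , 277.1793754 ],
       [  0.        , 385.54324637, 207.78371171],
       [  0.        ,   0.        ,   1.        ]]), 'rvec': array([ 2.1435038 , -2.13868427,  0.2076958 ]), 'tvec': array([-0.02121838,  0.60417506,  1.24904616])}
wrist {'mtx': array([[329.61297434,   0.        , 281.65465389],
       [  0.        , 329.61297434, 212.7190428 ],
       [  0.        ,   0.        ,   1.        ]]), 'tool_from_camera': array([[ 3.71252720e-04, -9.62961102e-01, -2.69640090e-01,
         6.78441031e-02],
       [ 9.99998985e-01, -1.34263670e-05,  1.42479337e-03,
         1.91438365e-04],
       [-1.37564088e-03, -2.69640345e-01,  9.62960119e-01,
        -1.78987398e-01],
       [ 0.00000000e+00,  0.00000000e+00,  0.00000000e+00,
         1.00000000e+00]])}
```

View pics/a_scene.png

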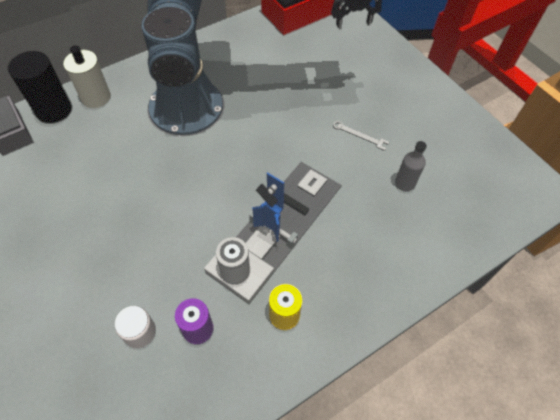

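View pics/a_top.png

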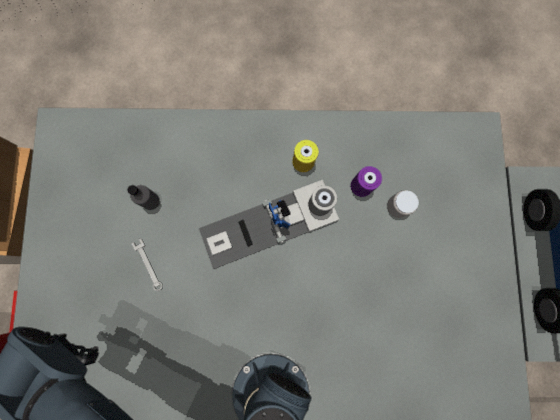

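View pics/a_wrist.png

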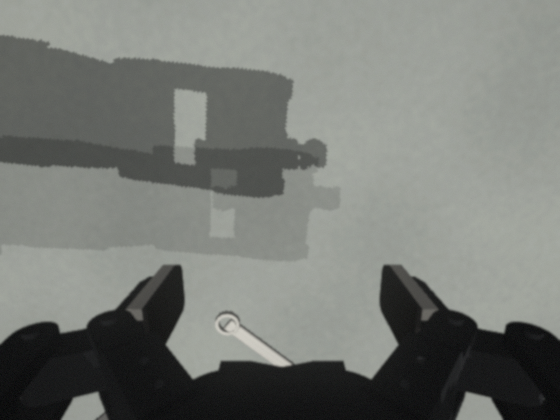

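The roller candidates are:
- steel roller on the deck: scene (233,258), top (323,198)
- purple roller: scene (193,320), top (369,179)
- yellow roller: scene (286,305), top (306,153)
- pale tin: scene (132,323), top (405,203)

By the description I choose the steel one on the deck. The next step is to check it in close crops.

```bash
python3 - <<'E'
import cv2
a=cv2.imread("pics/a_top.png")[170:280,190:350]; cv2.imwrite("pics/b_top.png",cv2.resize(a,None,fx=5,fy=5,interpolation=cv2.INTER_CUBIC))
a=cv2.imread("pics/a_scene.png")[155:305,195:350]; cv2.imwrite("pics/b_scene.png",cv2.resize(a,None,fx=4,fy=4,interpolation=cv2.INTER_CUBIC))
E
```

```text
(no output)
```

View pics/b_top.png

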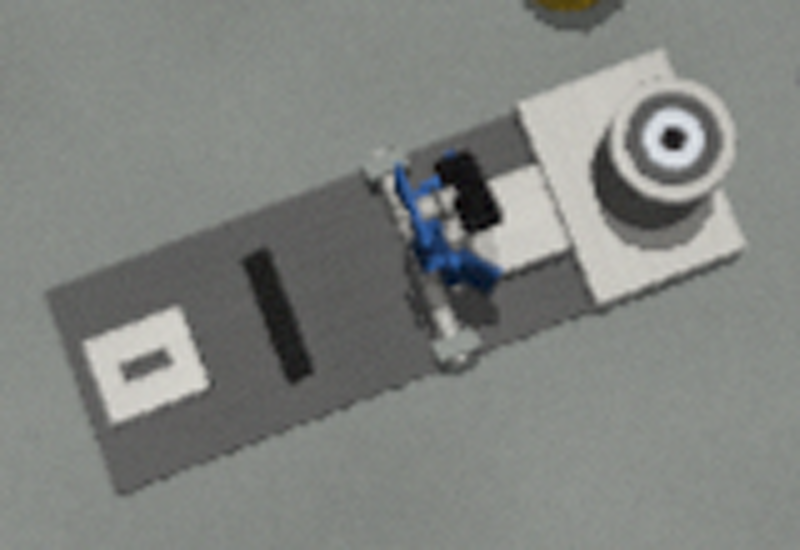

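View pics/b_scene.png

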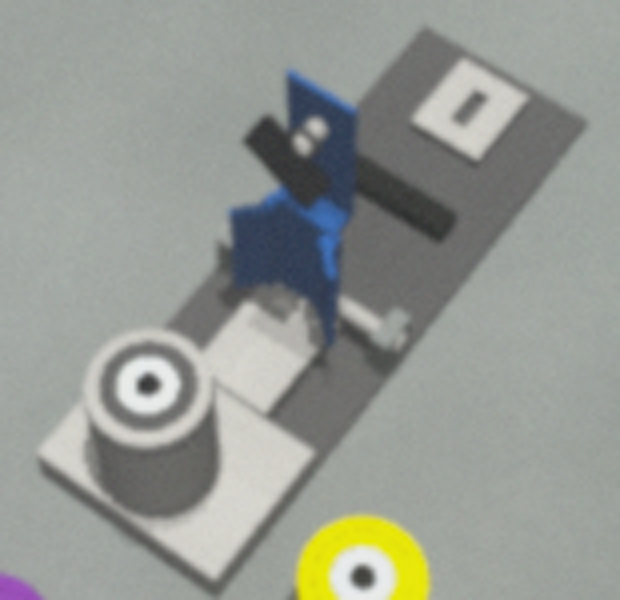

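```bash
cat > h.py <<'E'
import numpy as np, cv2
from scipy.optimize import least_squares
from workcell import r
def proj(n,P):
    c=r.camera_params(n); p,_=cv2.projectPoints(np.array(P,float).reshape(-1,1,3),c["rvec"],c["tvec"],c["mtx"],None); return p[:,0]
def atz(n,uv,z):
    c=r.camera_params(n); R,_=cv2.Rodrigues(c["rvec"]); C=-R.T@c["tvec"]
    d=R.T@np.linalg.inv(c["mtx"])@np.array([uv[0],uv[1],1.]); return C+d*(z-C[2])/d[2]
def tri(uvs):
    A=[];b=[]
    for n,uv in uvs:
        c=r.camera_params(n); R,_=cv2.Rodrigues(c["rvec"]); C=-R.T@c["tvec"]
        d=R.T@np.linalg.inv(c["mtx"])@np.array([uv[0],uv[1],1.]); d/=np.linalg.norm(d); M=np.eye(3)-np.outer(d,d); A.append(M); b.append(M@C)
    return np.linalg.solve(sum(A),sum(b))
E
cat > fit.py <<'E'
from h import *
t=lambda u,v:(u/5+190-.4,v/5+170-.4); s=lambda u,v:(u/4+195-.375,v/4+155-.375)
obs=[("top",(.25,-.075,.006),t(47,290)),("top",(.25,.075,.006),t(120,495)),("top",(-.1,-.075,.035),t(518,102)),("top",(-.21,-.075,.035),t(664,48)),
("top",(-.21,.075,.035),t(745,245)),("top",(-.1,.075,.035),t(600,305)),("top",(.2,0,.0175),t(146,363)),
("scene",(.25,-.075,.006),s(587,123)),("scene",(.25,.075,.006),s(425,28)),("scene",(-.1,-.075,.035),s(314,453)),("scene",(-.21,-.075,.035),s(217,583)),("scene",(-.21,.075,.035),s(40,455)),("scene",(.2,0,.0175),s(470,108))]
def T(p,q): 
    c,s_=np.cos(p[2]),np.sin(p[2]); q=np.array(q); return np.array([p[0]+c*q[0]-s_*q[1],p[1]+s_*q[0]+c*q[1],q[2]])
res=lambda p,o=obs:np.concatenate([proj(n,T(p,q))[0]-uv for n,q,uv in o])
for nm in ("both","top","scene"):
    o=[x for x in obs if nm in("both",x[0])]
    f=least_squares(res,[.5,0,1.8],args=(o,)); print(nm,f.x[:2],np.degrees(f.x[2]),np.abs(f.fun).round(1))
    if nm=="both": p=f.x
np.save("fix.npy",p)
def Fi(P): d=np.array(P)[:2]-p[:2]; c,s_=np.cos(p[2]),np.sin(p[2]); return np.round(np.array([c*d[0]+s_*d[1],-s_*d[0]+c*d[1],P[2]]),4)
for n,uv in(("top",t(673,138)),("scene",s(148,384))): w=atz(n,uv,.155); print(n,w,Fi(w))
print("tri",Fi(tri([("top",t(673,138)),("scene",s(148,384))])))
h=tri([("top",t(467,190)),("scene",s(288,160))]);print("handle",h,Fi(h))
E
python3 fit.py
```

```text
both [ 0.56345599 -0.00941894] 111.54887941355747 [0.5 0.1 0.2 0.  0.2 0.  0.1 0.5 0.6 0.1 0.1 0.4 0.4 0.2 0.4 0.3 0.1 0.4
 0.6 0.2 0.4 0.3 0.8 0.2 0.1 0.3]
top [ 0.56312556 -0.00941507] 111.40839700886846 [0.5 0.  0.3 0.  0.1 0.1 0.  0.3 0.6 0.2 0.1 0.2 0.4 0.1]
scene [ 0.56373853 -0.00946501] 111.65579823293359 [0.3 0.3 0.2 0.4 0.7 0.3 0.2 0.1 0.7 0.  0.  0.3]
top [ 0.62058537 -0.16478265  0.155     ] [-0.1655  0.0039  0.155 ]
scene [ 0.61931122 -0.16540339  0.155     ] [-0.1656  0.0053  0.155 ]
tri [-0.1656  0.0045  0.1562]
handle [ 0.57227104 -0.03341315  0.23748661] [-0.0256  0.0006  0.2375]
```

Steel roller confirmed: it has a grey body, stands on the deck, and its triangulated top is at z 0.156 against 0.155 expected. The fixture fit leaves under 0.8 px of error, and the handle triangulates to (-0.026, 0, 0.2375), close to what the description gives. Next I check the neighbours behind the roller and whether the push poses are reachable.

```bash
cat >> h.py <<'E'
from scipy.spatial.transform import Rotation as Ro
p=np.load("fix.npy"); YAW=np.degrees(p[2]); c_,s_=np.cos(p[2]),np.sin(p[2])
def W(x,y,z): return np.array([p[0]+c_*x-s_*y,p[1]+s_*x+c_*y,z])
def Fi(P): d=np.array(P)[:2]-p[:2]; return np.round(np.array([c_*d[0]+s_*d[1],-s_*d[0]+c_*d[1],P[2]]),4)
def rot(tilt,sx=1):
    t=np.radians(tilt); z=np.array([np.sin(t),0,-np.cos(t)]); x=sx*np.array([np.cos(t),0,np.sin(t)]); y=np.cross(z,x)
    return (Ro.from_euler('z',YAW,degrees=True)*Ro.from_matrix(np.stack([x,y,z],1))).as_euler('xyz',degrees=True)
def st(): 
    s=r.state(); print("t %.2f"%s["t"],"fix",Fi(s["eef_pos"]),"rot",s["ee_rot"].round(1),"F",s["contact_force"].round(1),"op %.4f"%s["opening"],"j",s["joint_pos"].round(0)); return s
E
python3 - <<'E'
from h import *
for n,uvs in dict(purple=[("top",(370,177.5)),("scene",(191,313.5))],yellow=[("top",(306.5,151.5)),("scene",(285.5,299))],tin=[("top",(405,202)),("scene",(132,318))],spray=[("top",(133.5,189)),("scene",(420,147))]).items():
    print(n,Fi(tri(uvs)),tri(uvs).round(3))
for sx in(1,-1):
  print(rot(0,sx),rot(20,sx),rot(12,sx))
  for q in [W(-.221,.0045,.4),W(-.221,.0045,.078),W(-.107,0,.078),W(-.107,0,.13),W(-.01,0,.175)]:
    k=r.ik(q,rot(20,sx)); print(None if k is None else np.round(k))
E
```

```text
purple [-0.3376 -0.0069  0.1202] [ 0.694 -0.321  0.12 ]
yellow [-0.1776 -0.1647  0.1174] [ 0.782 -0.114  0.117]
tin [-0.4233  0.1084  0.0911] [ 0.618 -0.443  0.091]
spray [ 0.3704 -0.2253  0.1842] [0.637 0.418 0.184]
[180.           0.         111.54887941] [-180.          -20.          111.54887941] [-180.          -12.          111.54887941]
[-28.  39.  39.  14. 116. -45.]
[-28.  48.  66.  13.  81. -54.]
[-22.  41.  81.  15.  73. -50.]
[-22.  38.  79.  15.  78. -48.]
[-15.  29.  87.  16.  77. -42.]
[-180.            0.          -68.45112059] [180.          20.         -68.45112059] [-180.           12.          -68.45112059]
[-28.  39.  39.  14. 116. 135.]
[-28.  48.  66.  13.  81. 126.]
[-22.  41.  81.  15.  73. 130.]
[-22.  38.  79.  15.  78. 132.]
[-15.  29.  87.  16.  77. 138.]
```

```bash
python3 - <<'E'
from h import *
s=r.state()
r.movel([.25,.45,.40],feed=.3)
r.command_gripper(.03)
r.goto(W(-.225,.0045,.40),rot(25)); st()
r.movel(W(-.225,.0045,.20),feed=.25); st()
for n in("scene","wrist"): cv2.imwrite(f"pics/c_{n}.png",r.read_camera(n)[:,:,::-1])
E
```

```text
t 4.42 fix [-0.2242  0.0039  0.4003] rot [180.  -25.  111.6] F [-0.2 -0.3  1.1] op 0.0296 j [-30.  43.  35.  18. 121. -44.]
t 5.38 fix [-0.2254  0.0039  0.2018] rot [179.9 -24.9 111.6] F [0.6 0.3 0.4] op 0.0299 j [-30.  45.  56.  16.  98. -52.]
```

View pics/c_scene.png

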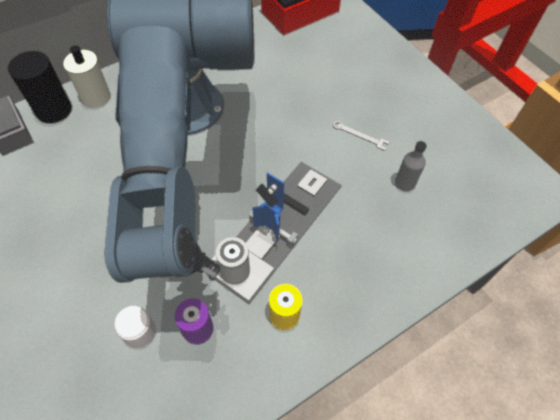

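View pics/c_wrist.png

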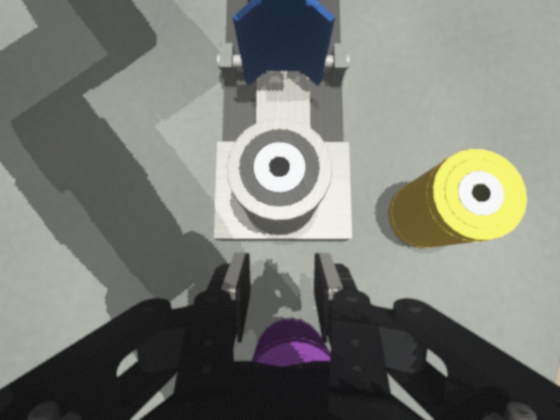

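```bash
python3 - <<'E'
from h import *
print(r.movel(W(-.225,.0042,.070),feed=.15,max_force=12)); st()
print(r.movel(W(-.195,.0042,.070),feed=.03,max_force=12)); st()
print(r.movel(W(-.115,.0,.070),feed=.04,max_force=12)); st()
for n in("scene","wrist"): cv2.imwrite(f"pics/d_{n}.png",r.read_camera(n)[:,:,::-1])
E
```

```text
False
t 6.49 fix [-0.2255  0.0038  0.0712] rot [179.9 -24.9 111.6] F [0.1 0.5 0.3] op 0.0302 j [-30.  52.  62.  15.  86. -55.]
False
t 7.64 fix [-0.1952  0.0042  0.07  ] rot [180.  -25.  111.5] F [ 0.6 -1.5 -0.4] op 0.0300 j [-28.  50.  67.  16.  83. -54.]
False
t 9.79 fix [-0.1151  0.      0.07  ] rot [180.  -25.  111.5] F [ 0.6 -1.2 -1.5] op 0.0298 j [-24.  44.  77.  18.  77. -52.]
```

View pics/d_wrist.png

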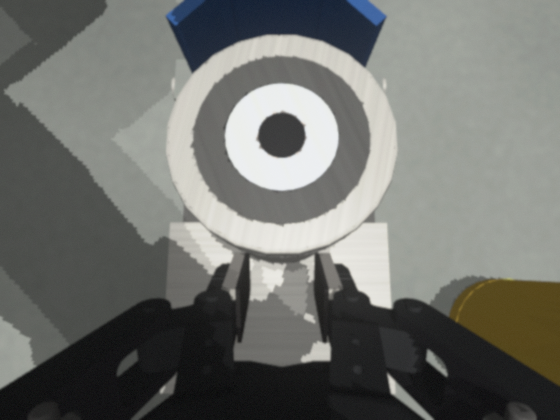

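View pics/d_scene.png

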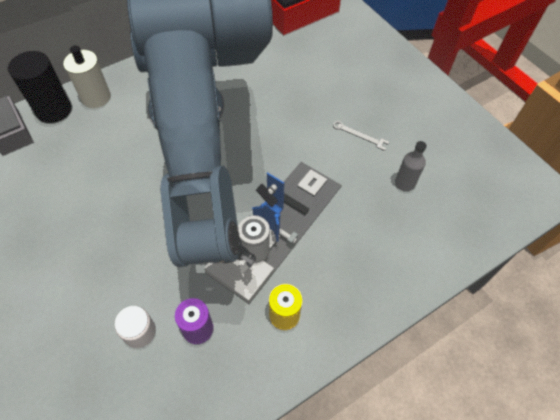

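```bash
cat >> h.py <<'E'
def watz(uv,z,s=None):
    s=s or r.state(); c=r.camera_params("wrist"); M=np.eye(4); M[:3,:3]=Ro.from_euler('xyz',s["ee_rot"],degrees=True).as_matrix(); M[:3,3]=s["eef_pos"]
    M=M@c["tool_from_camera"]; d=M[:3,:3]@np.linalg.inv(c["mtx"])@np.array([uv[0],uv[1],1.]); C=M[:3,3]; return Fi(C+d*(z-C[2])/d[2])
E
python3 - <<'E'
from h import *
print("roller before",watz((281.5,135),.155), Fi(atz("scene",(254,229),.155)))
print(r.movel(W(-.104,.0,.070),feed=.02,max_force=7)); st()
for n in("scene","wrist"): cv2.imwrite(f"pics/e_{n}.png",r.read_camera(n)[:,:,::-1])
E
```

```text
roller before [-0.0847 -0.0004  0.155 ] [-0.0857 -0.0027  0.155 ]
False
t 10.59 fix [-0.1038 -0.      0.0701] rot [-180.   -25.   111.6] F [ 0.  -0.1  0.1] op 0.0301 j [-23.  44.  79.  18.  77. -52.]
```

View pics/e_wrist.png

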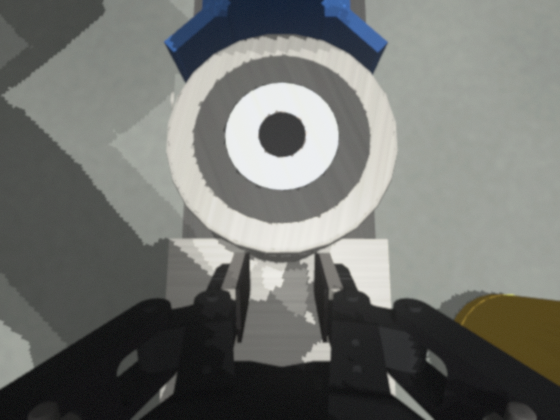

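```bash
python3 - <<'E'
from h import *
print("roller",watz((281.5,135),.155))
print(r.movel(W(-.092,.0,.070),feed=.02,max_force=7)); st()
print(r.movel(W(-.083,.0,.070),feed=.012,max_force=6)); st()
for n in("scene","wrist"): cv2.imwrite(f"pics/f_{n}.png",r.read_camera(n)[:,:,::-1])
a=cv2.imread("pics/f_scene.png")[155:305,195:350]; cv2.imwrite("pics/f_scene2.png",cv2.resize(a,None,fx=4,fy=4,interpolation=cv2.INTER_CUBIC))
E
```

```text
roller [-0.0735 -0.0005  0.155 ]
False
t 11.44 fix [-0.0918  0.      0.07  ] rot [-180.   -25.   111.6] F [-0.4 -0.2 -0.2] op 0.0300 j [-22.  43.  80.  18.  76. -51.]
True
t 12.04 fix [-0.0856  0.0002  0.0697] rot [-180.   -24.9  111.5] F [ 1.5 -2.4  0.1] op 0.0298 j [-22.  42.  81.  18.  75. -51.]
```

View pics/f_wrist.png

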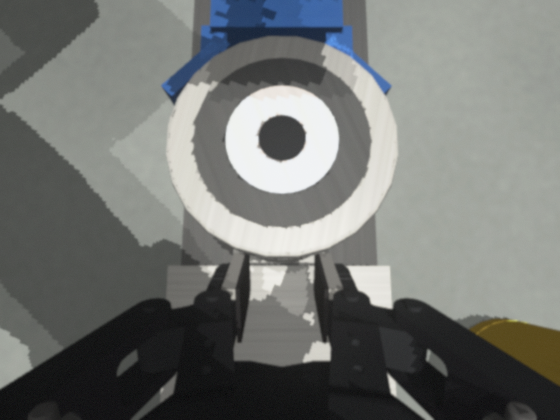

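View pics/f_scene2.png

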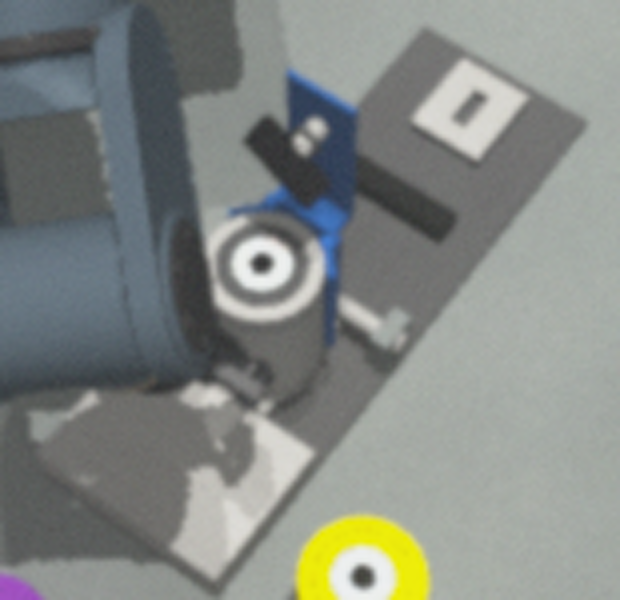

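```bash
python3 - <<'E'
from h import *
print("roller",watz((281.5,138),.155),Fi(atz("scene",(260.1,220.4),.155)))
E
```

```text
roller [-0.0563 -0.0002  0.155 ] [-0.057  -0.0003  0.155 ]
```

Roller seated: both cameras put its centre at x -0.056, y 0, and it is upright in the trough, so step 1 is met. Next I back off, rise and tip along the arc.

```bash
python3 - <<'E'
from h import *
r.movel(W(-.105,0,.070),feed=.1)
r.movel(W(-.105,0,.125),feed=.15)
print(r.movel(W(-.0895,0,.125),feed=.04,max_force=8)); st()
x0,z0=-.0965,.095
for th in [.1,.2,.3,.4,.5,.6]:
    x=x0*np.cos(th)-z0*-np.sin(th); z=z0*np.cos(th)-x0*np.sin(th)
    h=r.movel(W(x+.009,0,.035+z-.005),feed=.05,max_force=25); s=st()
    if h: print("stop",th);break
for n in("scene","wrist"): cv2.imwrite(f"pics/g_{n}.png",r.read_camera(n)[:,:,::-1])
E
```

```text
False
t 13.54 fix [-0.0893 -0.      0.125 ] rot [-180.   -24.9  111.5] F [-0.1  0.4 -0.1] op 0.0303 j [-22.  39.  79.  18.  81. -49.]
t 13.99 fix [-7.740e-02 -1.000e-04  1.345e-01] rot [-180.   -24.9  111.6] F [ 0.1 -0.3 -0.2] op 0.0298 j [-21.  38.  80.  18.  81. -49.]
t 14.41 fix [-6.660e-02 -1.000e-04  1.425e-01] rot [-180.   -24.9  111.5] F [-0.3  0.1  0. ] op 0.0300 j [-21.  36.  81.  18.  81. -48.]
t 14.82 fix [-5.490e-02 -1.000e-04  1.495e-01] rot [-180.   -24.9  111.5] F [ 0.2 -0.5 -0.3] op 0.0302 j [-20.  35.  82.  19.  81. -47.]
t 15.24 fix [-4.270e-02 -1.000e-04  1.553e-01] rot [-180.   -24.9  111.5] F [ 0.3  0.1 -0.4] op 0.0303 j [-19.  34.  83.  19.  81. -47.]
t 15.66 fix [-2.990e-02 -1.000e-04  1.598e-01] rot [-180.   -24.9  111.6] F [ 0.2 -0.3 -0.4] op 0.0300 j [-18.  33.  84.  19.  80. -46.]
t 16.07 fix [-0.0169 -0.      0.1629] rot [-180.   -24.9  111.5] F [ 0.6 -0.9 -1. ] op 0.0302 j [-17.  32.  85.  19.  80. -45.]
```

View pics/g_wrist.png

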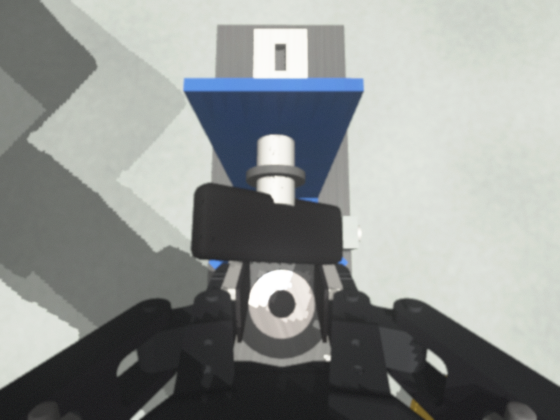

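View pics/g_scene.png

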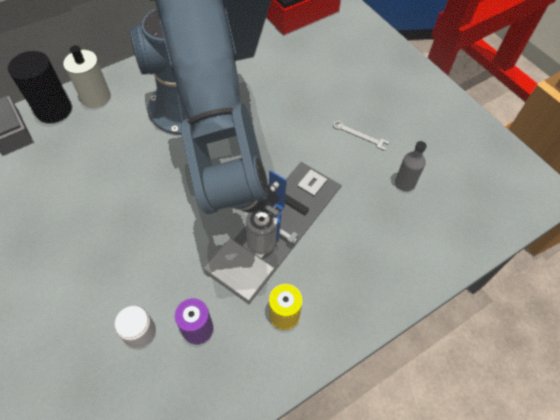

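```bash
python3 - <<'E'
from h import *
cv2.imwrite("pics/g_top.png",r.read_camera("top")[:,:,::-1])
a=cv2.imread("pics/g_scene.png")[155:305,195:350]; a=cv2.resize(a,None,fx=4,fy=4,interpolation=cv2.INTER_CUBIC);cv2.imwrite("pics/g_scene2.png",a)
a=cv2.imread("pics/g_top.png")[170:280,190:350]; cv2.imwrite("pics/g_top2.png",cv2.resize(a,None,fx=5,fy=5,interpolation=cv2.INTER_CUBIC))
E
```

```text
(no output)
```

View pics/g_scene2.png

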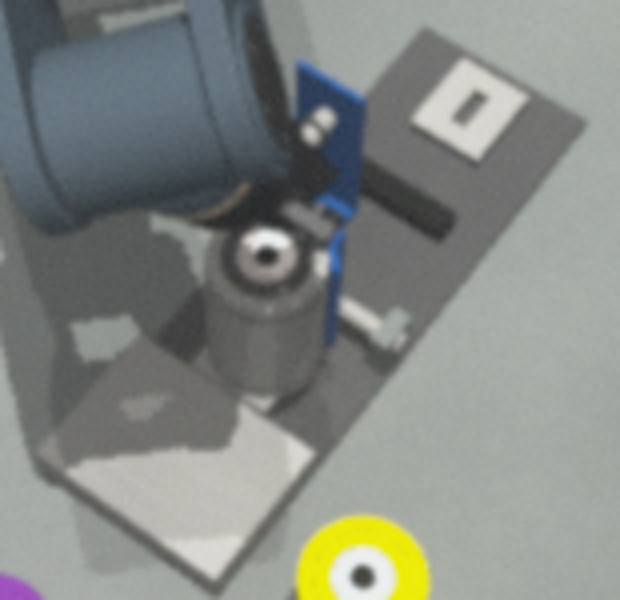

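View pics/g_top2.png

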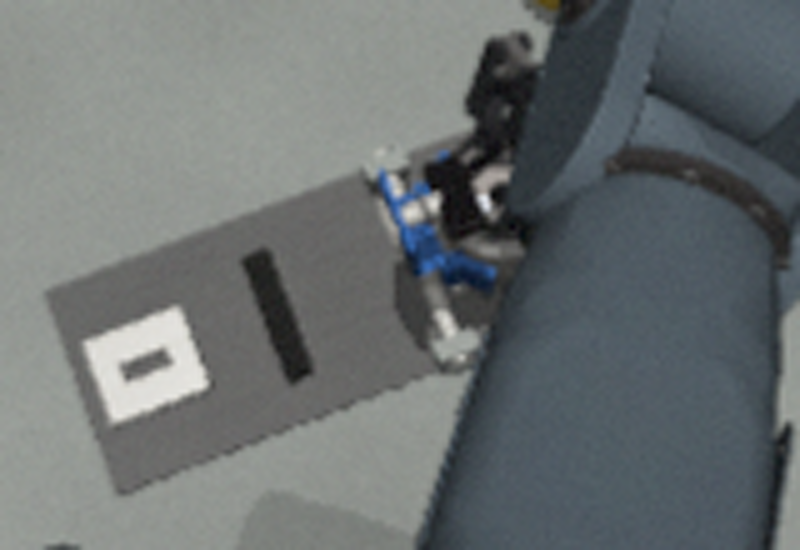

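```bash
python3 - <<'E'
from h import *
print(r.tcp_to_grasp)
a=cv2.imread("pics/c_scene.png")
R=Ro.from_euler('xyz',rot(25),degrees=True).as_matrix(); T=W(-.2254,.0039,.2018)
a=cv2.resize(a[200:320,160:300],None,fx=5,fy=5,interpolation=cv2.INTER_CUBIC)
for z,col in((0,(0,0,255)),(-.019,(0,255,0)),(-.045,(255,0,0)),(-.073,(0,255,255))):
    for y in(-.015,.015):
        u=(proj("scene",T+R@[0.0,y,z])[0]-[160,200])*5; cv2.circle(a,tuple(int(v) for v in u),4,col,-1)
cv2.imwrite("pics/g_chk.png",a)
E
```

```text
-0.0187
```

View pics/g_chk.png

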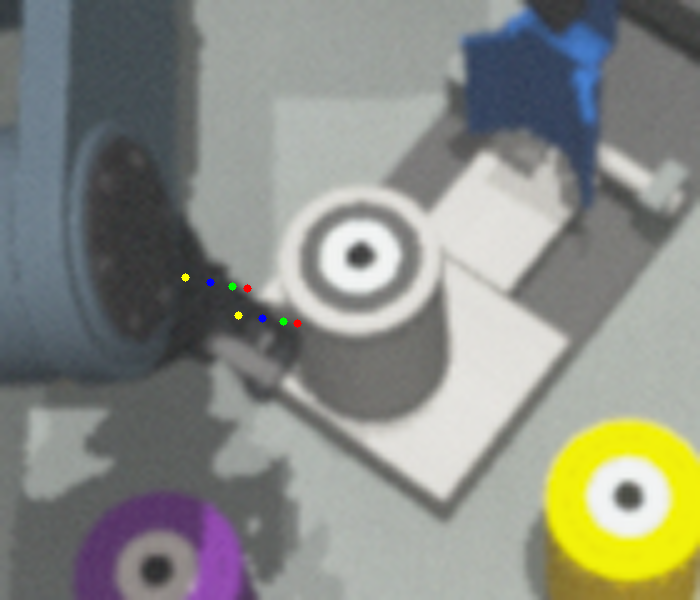

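```bash
python3 - <<'E'
from h import *
x0,z0=-.0965,.095
for th in [.4,.2,0]:
    x=x0*np.cos(th)-z0*-np.sin(th); z=z0*np.cos(th)-x0*np.sin(th)
    print(r.movel(W(x+.009,0,.035+z-.005),feed=.15,max_force=15))
r.movel(W(-.13,0,.145),feed=.15); s=st()
for n in("scene","wrist"): cv2.imwrite(f"pics/i_{n}.png",r.read_camera(n)[:,:,::-1])
a=cv2.imread("pics/i_scene.png")[155:305,195:350]; cv2.imwrite("pics/i_scene2.png",cv2.resize(a,None,fx=4,fy=4,interpolation=cv2.INTER_CUBIC))
E
```

```text
False
False
False
t 17.69 fix [-0.1293 -0.      0.145 ] rot [-180.   -25.   111.5] F [-0.5  0.6 -0.2] op 0.0300 j [-24.  40.  73.  17.  85. -50.]
```

View pics/i_wrist.png

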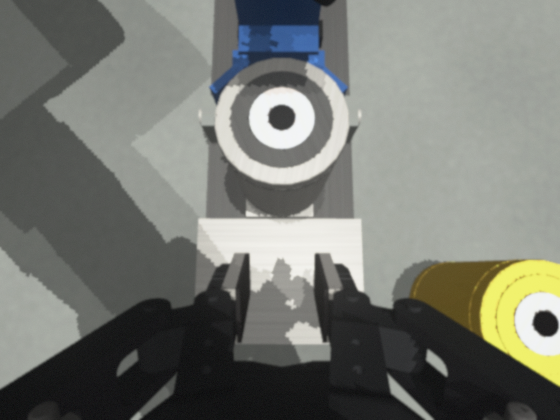

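View pics/i_scene2.png

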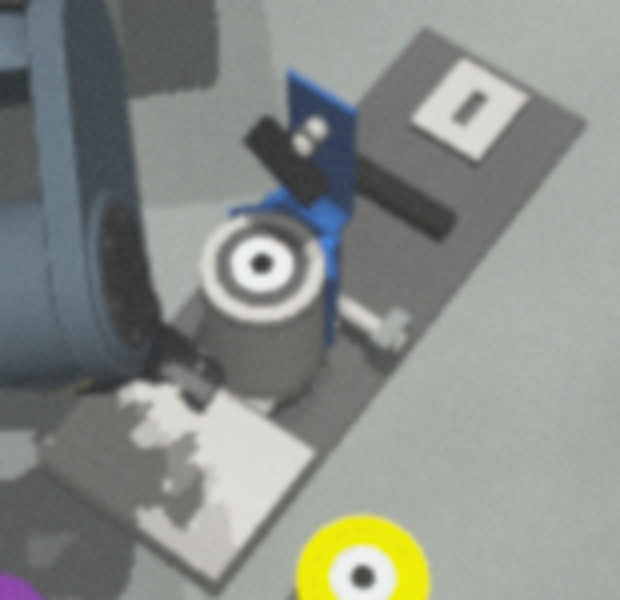

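```bash
python3 - <<'E'
from h import *
s=r.state(); R=Ro.from_euler('xyz',s["ee_rot"],degrees=True).as_matrix(); T=s["eef_pos"]
print(Fi(T+R@[0,.015,0]))
a=cv2.imread("pics/i_scene.png")[215:275,215:275]; a=cv2.resize(a,None,fx=10,fy=10,interpolation=cv2.INTER_CUBIC)
for z,col in((0,(0,0,255)),(-.019,(0,255,0)),(-.045,(255,0,0)),(-.073,(0,255,255))):
  for x in(-.011,.011):
    for y in(-.015,.015):
        u=(proj("scene",T+R@[x,y,z])[0]-215+.5)*10; cv2.circle(a,tuple(int(v) for v in u),4,col,-1)
cv2.imwrite("pics/i_chk.png",a)
E
```

```text
[-0.1288 -0.0149  0.1447]
```

View pics/i_chk.png

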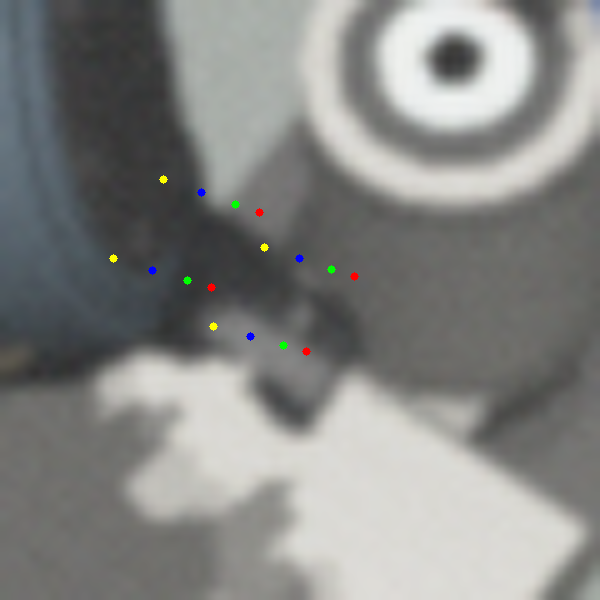

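```bash
python3 - <<'E'
from h import *
a=cv2.imread("pics/i_wrist.png")[230:400,180:400]; a=cv2.resize(a,None,fx=3.6,fy=3.6,interpolation=cv2.INTER_CUBIC)
a=cv2.convertScaleAbs(a,alpha=2.0,beta=20)
c=r.camera_params("wrist"); M=np.linalg.inv(c["tool_from_camera"])
for z,col in((0,(0,0,255)),(-.019,(0,255,0)),(-.045,(255,0,0)),(-.073,(0,255,255))):
  for x in(-.011,.011):
    for y in(-.015,.015):
        q=M@[x,y,z,1]; u=c["mtx"]@(q[:3]/q[2]); cv2.circle(a,(int((u[0]-180+.5)*3.6),int((u[1]-230+.5)*3.6)),4,col,-1); print(x,y,z,u[:2].round())
cv2.imwrite("pics/i_w2.png",a)
E
```

```text
-0.011 -0.015 0 [255. 261.]
-0.011 0.015 0 [306. 261.]
0.011 -0.015 0 [254. 225.]
0.011 0.015 0 [307. 225.]
-0.011 -0.015 -0.019 [252. 275.]
-0.011 0.015 -0.019 [309. 275.]
0.011 -0.015 -0.019 [251. 236.]
0.011 0.015 -0.019 [310. 236.]
-0.011 -0.015 -0.045 [248. 301.]
-0.011 0.015 -0.045 [313. 301.]
0.011 -0.015 -0.045 [246. 256.]
0.011 0.015 -0.045 [315. 256.]
-0.011 -0.015 -0.073 [240. 340.]
-0.011 0.015 -0.073 [320. 340.]
0.011 -0.015 -0.073 [238. 287.]
0.011 0.015 -0.073 [322. 287.]
```

View pics/i_w2.png

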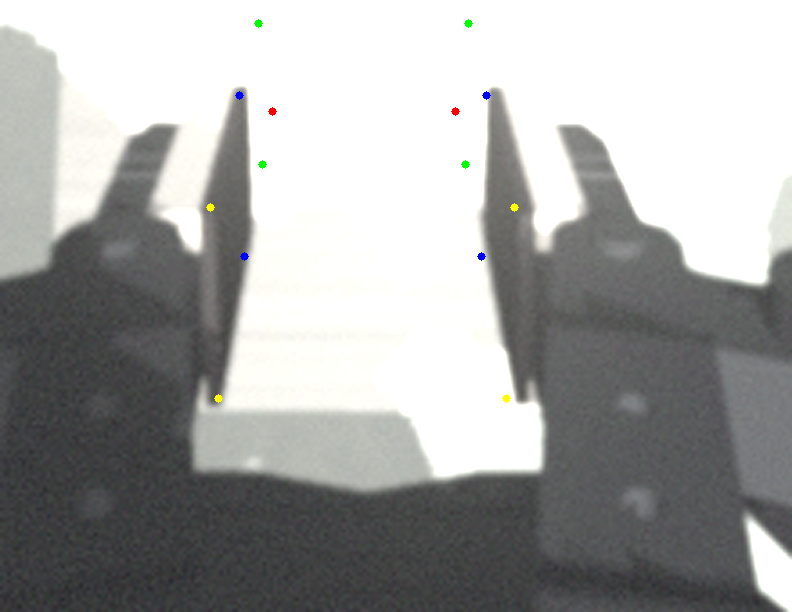

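```bash
python3 - <<'E'
from h import *
s=r.state(); R=Ro.from_euler('xyz',s["ee_rot"],degrees=True).as_matrix(); T=s["eef_pos"]
c=r.camera_params("scene"); Rc,_=cv2.Rodrigues(c["rvec"]); C=-Rc.T@c["tvec"]
for uv in((310,430),(355,350),(255,385),(300,300)):
    u=np.array(uv)/10+215-.5; d=Rc.T@np.linalg.inv(c["mtx"])@[u[0],u[1],1]
    for y in(.015,.022,.0295):
        o=R.T@(C-T); e=R.T@d; k=(y-o[1])/e[1]; print(uv,(o+k*e).round(4))
# j6 roll / fk check
print(s["joint_pos"],T)
E
```

```text
(310, 430) [-0.031   0.015   0.0387]
(310, 430) [-0.0284  0.022   0.0153]
(310, 430) [-0.0255  0.0295 -0.0097]
(355, 350) [-0.0073  0.015   0.0344]
(355, 350) [-0.0051  0.022   0.0111]
(355, 350) [-0.0027  0.0295 -0.0138]
(255, 385) [-0.0227  0.015  -0.0214]
(255, 385) [-0.0201  0.022  -0.0436]
(255, 385) [-0.0175  0.0295 -0.0674]
(300, 300) [ 0.0012  0.015  -0.0274]
(300, 300) [ 0.0033  0.022  -0.0495]
(300, 300) [ 0.0055  0.0295 -0.0732]
[-24.40937846  40.43207882  73.05849991  17.07746067  85.30665517
 -50.21599418] [ 0.61070096 -0.1292421   0.14470021]
```

```bash
python3 - <<'E'
from h import *
r.movel(W(-.14,0,.07),feed=.15,max_force=8)
print(r.movel(W(-.14,0,-.004),feed=.04,max_force=5)); st()
cv2.imwrite(f"pics/k_scene.png",r.read_camera("scene")[:,:,::-1])
E
```

```text
True
t 19.91 fix [-0.1399  0.      0.0048] rot [-179.9  -25.   111.5] F [-1.1 -0.6  6.2] op 0.0301 j [-25.  51.  75.  18.  74. -54.]
```

The touch on the deck, at TCP z 0.005, shows that at this opening the fingertips end about 38 mm short of the nominal TCP. The wrist view agrees with this. So the arc push passed over the top of the roller, and roller and cradle are undisturbed. I repeat it with the corrected offset.

```bash
python3 - <<'E'
from h import *
r.movel(W(-.13,0,.04),feed=.15)
r.movel(W(-.105,0,.091),feed=.15)
print(r.movel(W(-.088,0,.091),feed=.05,max_force=8)); st()
x0,z0=-.0925,.095
for th in [.1,.2,.3,.4,.5,.6,.7]:
    x=x0*np.cos(th)+z0*np.sin(th); z=z0*np.cos(th)-x0*np.sin(th)
    h=r.movel(W(x+.0085,0,.035+z-.039),feed=.05,max_force=25); s=st()
    if h: print("stop",th);break
for n in("scene","wrist"): cv2.imwrite(f"pics/l_{n}.png",r.read_camera(n)[:,:,::-1])
E
```

```text
False
t 21.38 fix [-0.0878 -0.      0.091 ] rot [-179.9  -25.   111.5] F [ 0.   0.1 -0.6] op 0.0302 j [-22.  41.  80.  18.  77. -50.]
t 21.86 fix [-0.0751  0.0002  0.1005] rot [-179.9  -24.9  111.5] F [-0.3 -6.5  3.3] op 0.0298 j [-21.  40.  81.  18.  77. -50.]
t 22.27 fix [-6.410e-02  1.000e-04  1.084e-01] rot [-179.9  -24.9  111.5] F [-0.5 -6.1  4.2] op 0.0301 j [-20.  39.  82.  19.  77. -49.]
t 22.69 fix [-0.0522 -0.      0.1147] rot [-179.9  -25.   111.5] F [-0.3 -5.3  4.9] op 0.0300 j [-20.  37.  83.  19.  77. -48.]
t 23.11 fix [-0.0396 -0.      0.1194] rot [-179.9  -25.   111.5] F [-1.1 -1.1  2.2] op 0.0299 j [-19.  36.  84.  19.  77. -48.]
t 23.52 fix [-0.0268 -0.0002  0.1235] rot [-179.9  -25.1  111.5] F [ 0.2 -0.2 -0.1] op 0.0299 j [-18.  35.  85.  20.  77. -47.]
t 23.94 fix [-1.380e-02 -1.000e-04  1.268e-01] rot [-179.9  -25.   111.5] F [ 0.4 -0.2 -0.2] op 0.0300 j [-17.  34.  87.  20.  76. -46.]
t 24.36 fix [-0.0008 -0.      0.1284] rot [-179.9  -25.   111.5] F [-0.2  0.5  0.1] op 0.0301 j [-16.  34.  88.  20.  76. -46.]
```

View pics/l_wrist.png

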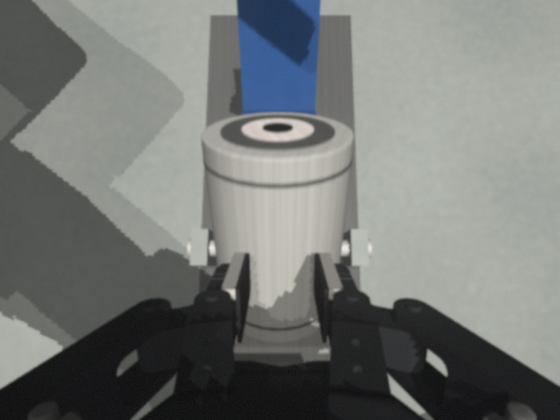

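View pics/l_scene.png

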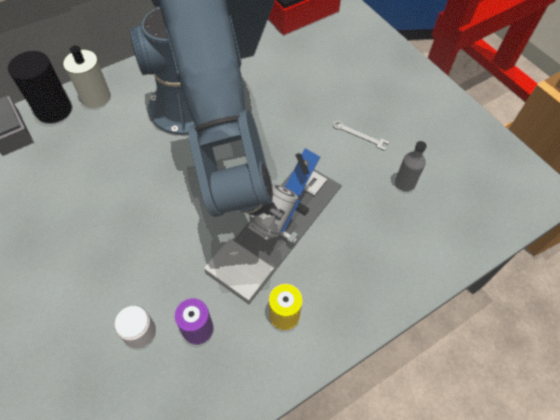

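```bash
python3 - <<'E'
from h import *
r.movel(W(-.05,0,.25),feed=.25)
r.command_gripper(.06)
r.goto(W(.2,0,.22),[180,0,YAW]); s=st()
for n in("top","wrist"): cv2.imwrite(f"pics/m_{n}.png",r.read_camera(n)[:,:,::-1])
E
```

```text
t 26.60 fix [ 0.1992 -0.0003  0.2201] rot [180.   -0.  111.5] F [ 0.1 -0.6 -0.7] op 0.0601 j [15. 16. 97.  0. 67. -7.]
```

View pics/m_wrist.png

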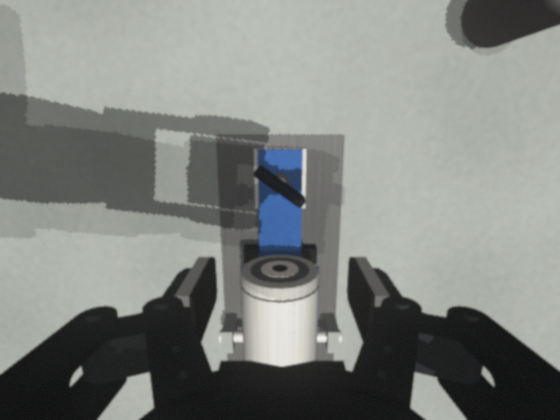

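```bash
python3 - <<'E'
from h import *
a=cv2.imread("pics/m_wrist.png")[130:230,210:350]; cv2.imwrite("pics/m2.png",cv2.resize(a,None,fx=5.5,fy=5.5,interpolation=cv2.INTER_CUBIC))
E
```

```text
(no output)
```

View pics/m2.png

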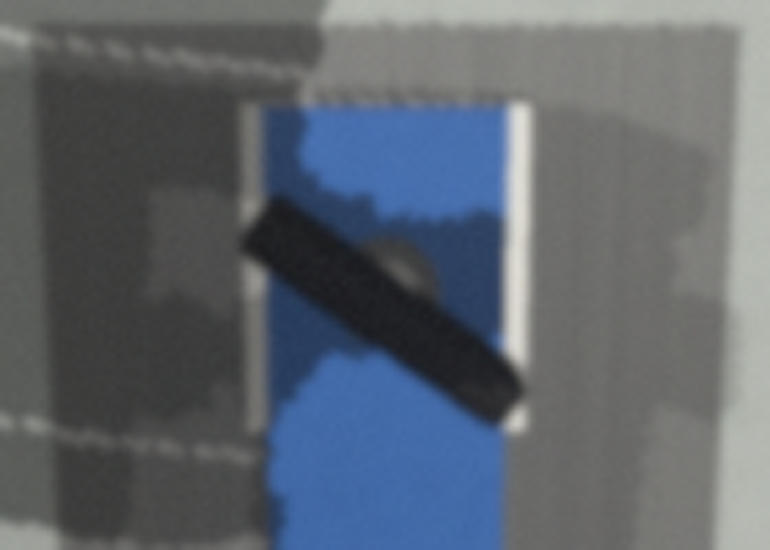

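```bash
python3 - <<'E'
from h import *
f=lambda u,v:(u/5.5+210-.4,v/5.5+130-.4)
for a,b in(((261,220),(510,407)),((275,195),(524,385)),((243,245),(495,425))):
  A=watz(f(*a),.074);B=watz(f(*b),.074);d=A-B;print(A,B,(A+B)/2,np.linalg.norm(d),np.arctan2(d[1],d[0]))
E
```

```text
[0.2205 0.0231 0.074 ] [ 0.1859 -0.0221  0.074 ] [0.2032 0.0005 0.074 ] 0.056922754676842546 0.91745716577171
[0.225  0.0205 0.074 ] [ 0.19   -0.0246  0.074 ] [ 0.2075  -0.00205  0.074  ] 0.05708773948931592 0.9108285915440508
[0.216  0.0265 0.074 ] [ 0.1824 -0.0194  0.074 ] [0.1992  0.00355 0.074  ] 0.05688382898504635 0.9388980728180926
```

```bash
python3 - <<'E'
from h import *
r.command_gripper(.04)
r.goto(W(.2,0,.10),[180,0,YAW+52.7]); st()
r.movel(W(.2,0,.06),feed=.15,max_force=10)
cv2.imwrite("pics/n_wrist.png",r.read_camera("wrist")[:,:,::-1]); st()
E
```

```text
t 27.92 fix [ 0.1999 -0.0004  0.1006] rot [180.    0.  164.1] F [ 0.2 -0.3 -0.3] op 0.0400 j [ 15.  24. 104.   0.  52. -59.]
t 28.38 fix [ 0.1999 -0.0007  0.061 ] rot [1.800e+02 1.000e-01 1.642e+02] F [ 0.1 -0.1  0.8] op 0.0399 j [ 15.  28. 105.  -0.  47. -60.]
```

View pics/n_wrist.png

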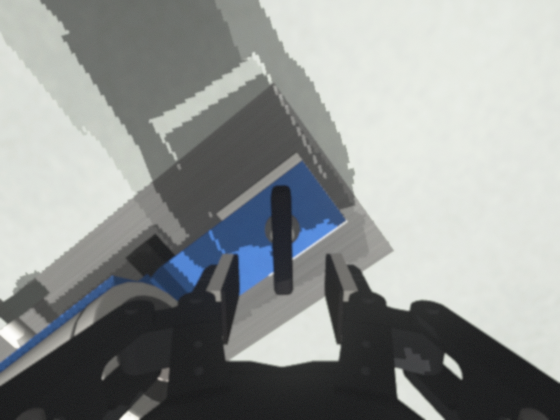

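```bash
python3 - <<'E'
from h import *
print(r.movel(W(.2,0,.014),feed=.12,max_force=10)); st()
cv2.imwrite("pics/o_wrist.png",r.read_camera("wrist")[:,:,::-1])
r.command_gripper(.0,40); st()
cv2.imwrite("pics/o_wrist2.png",r.read_camera("wrist")[:,:,::-1])
E
```

```text
False
t 28.92 fix [ 0.1999 -0.0004  0.0146] rot [180.    0.  164.2] F [-0.  -0.3  0.7] op 0.0401 j [ 15.  32. 106.  -0.  41. -60.]
t 29.34 fix [ 0.2    -0.0005  0.0145] rot [1.800e+02 1.000e-01 1.643e+02] F [ 0.1 -0.9  3. ] op 0.0105 j [ 15.  32. 106.   0.  41. -60.]
```

View pics/o_wrist2.png

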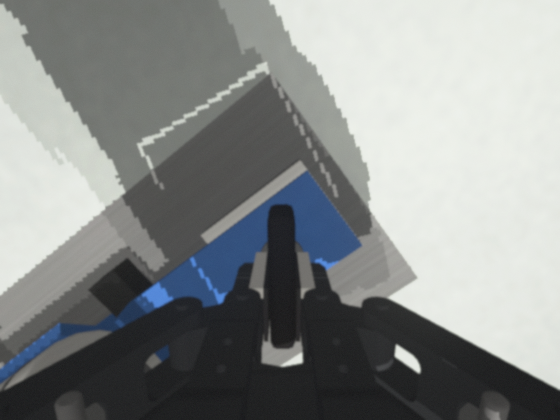

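```bash
python3 - <<'E'
from h import *
r.command_gripper(.0,70)
for a in(35,17,0): r.goto(W(.2,0,.0145),[180,0,YAW+a])
st()
cv2.imwrite("pics/q_wrist.png",r.read_camera("wrist")[:,:,::-1])
E
```

```text
t 30.79 fix [0.1992 0.0017 0.0139] rot [-1.798e+02  1.000e-01  1.118e+02] F [ -2.5 -11.6   3.6] op 0.0096 j [ 15.  32. 106.  -0.  42.  -7.]
```

View pics/q_wrist.png

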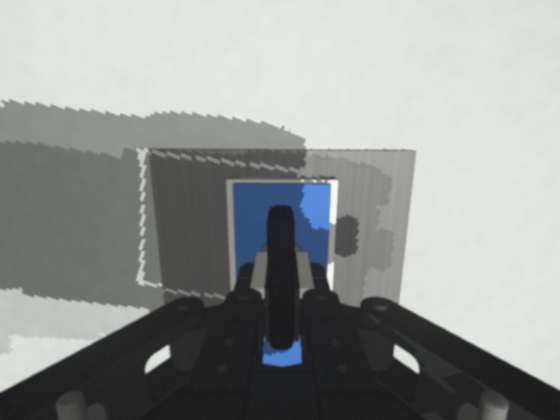

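```bash
python3 - <<'E'
from h import *
r.command_gripper(.03,70); r.goto(W(.2,0,.0145),[180,0,YAW]); s=st()
a=r.read_camera("wrist")[:,:,::-1]
cv2.imwrite("pics/s_wrist.png",cv2.resize(a[150:390,180:400],None,fx=2.5*1.0,fy=2.5,interpolation=cv2.INTER_CUBIC))
E
```

```text
t 31.43 fix [ 0.2001 -0.      0.0145] rot [180.   -0.  111.6] F [-0.2 -0.6  0.7] op 0.0299 j [ 15.  32. 106.   0.  41.  -7.]
```

View pics/s_wrist.png

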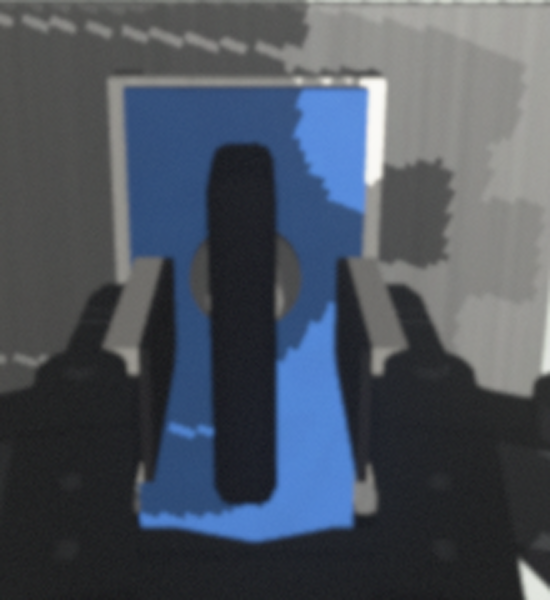

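```bash
python3 - <<'E'
from h import *
f=lambda u,v:(u/2.5+180-.3,v/2.5+150-.3)
A=watz(f(243,146),.074);B=watz(f(246,500),.074);print(A,B,(A+B)/2,A-B)
print(watz(f(108,78),.029),watz(f(386,78),.029))
print(watz(f(245,273),.029+.0))
E
```

```text
[0.2366 0.0013 0.074 ] [0.1743 0.001  0.074 ] [0.20545 0.00115 0.074  ] [0.0623 0.0003 0.    ]
[0.239  0.0291 0.029 ] [ 0.239 -0.027  0.029]
[0.1965 0.0015 0.029 ]
```

```bash
python3 - <<'E'
from h import *
r.movel(W(.2,.0013,.0145),feed=.05)
r.command_gripper(0,70); st()
print(r.movel(W(.2,.0013,.0005),feed=.02,max_force=22)); st()
E
```

```text
t 32.03 fix [0.2    0.0017 0.0145] rot [-179.9   -0.   111.6] F [-4.4 -1.3  4.2] op 0.0094 j [ 15.  32. 107.  -0.  41.  -7.]
True
t 32.62 fix [0.2    0.0017 0.0035] rot [-179.9   -0.   111.6] F [-4.7 -2.1 14.4] op 0.0094 j [ 15.  33. 107.  -0.  40.  -7.]
```

```bash
python3 - <<'E'
from h import *
for a in(20,40,60,75,88):
    r.goto(W(.2,.0013,.0035),[180,0,YAW+a]); s=st()
a=r.read_camera("wrist")[:,:,::-1]; cv2.imwrite("pics/u_wrist.png",a)
E
```

```text
t 33.05 fix [0.2001 0.0011 0.0037] rot [180.    0.  131.6] F [-3.9 -1.7  7.8] op 0.0097 j [ 15.  33. 107.   0.  40. -27.]
t 33.48 fix [0.2003 0.0006 0.0039] rot [179.9   0.  151.6] F [-3.2  3.2  7.2] op 0.0094 j [ 15.  33. 107.   0.  40. -47.]
t 33.90 fix [2.007e-01 2.000e-04 4.000e-03] rot [1.799e+02 1.000e-01 1.716e+02] F [-3.1  6.8  5.7] op 0.0091 j [ 15.  33. 107.   0.  40. -67.]
t 34.26 fix [2.01e-01 1.00e-04 4.00e-03] rot [ 1.799e+02  1.000e-01 -1.734e+02] F [-3.   9.1  7. ] op 0.0098 j [ 15.  33. 107.   0.  40. -82.]
t 34.59 fix [2.013e-01 1.000e-04 4.000e-03] rot [ 1.799e+02  1.000e-01 -1.604e+02] F [-4.1 11.4  6.9] op 0.0095 j [ 15.  33. 107.   0.  40. -95.]
```

View pics/u_wrist.png

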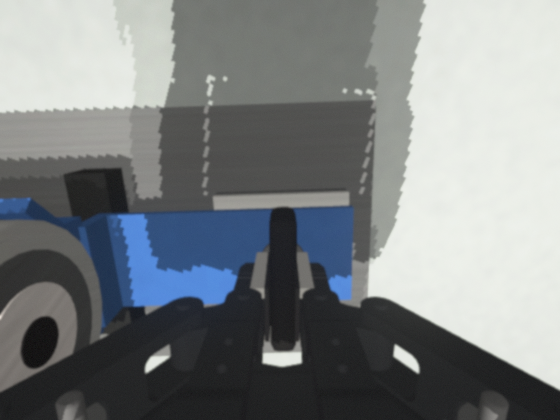

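```bash
python3 - <<'E'
from h import *
r.command_gripper(.04); st()
r.movel(W(.2013,.0001,.15),feed=.15); 
r.goto(W(.2,0,.25),[180,0,YAW+45]); s=st()
for n in("wrist","scene"):cv2.imwrite(f"pics/v_{n}.png",r.read_camera(n)[:,:,::-1])
a=cv2.imread("pics/v_scene.png")[155:305,195:350]; cv2.imwrite("pics/v_scene2.png",cv2.resize(a,None,fx=4,fy=4,interpolation=cv2.INTER_CUBIC))
E
```

```text
t 35.04 fix [0.1998 0.0012 0.0034] rot [-180.     0.  -160.5] F [ 0.2  0.  -1. ] op 0.0399 j [ 15.  33. 107.  -0.  40. -95.]
t 36.91 fix [0.2    0.0004 0.2488] rot [-1.799e+02 -1.000e-01  1.567e+02] F [ 0.2  1.1 -0.2] op 0.0401 j [ 15.  14.  95.  -0.  71. -52.]
```

View pics/v_wrist.png

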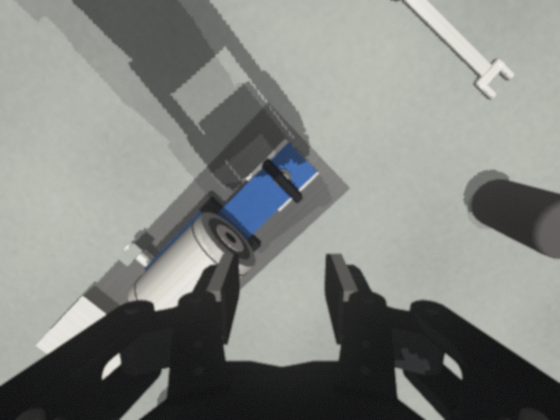

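View pics/v_scene2.png

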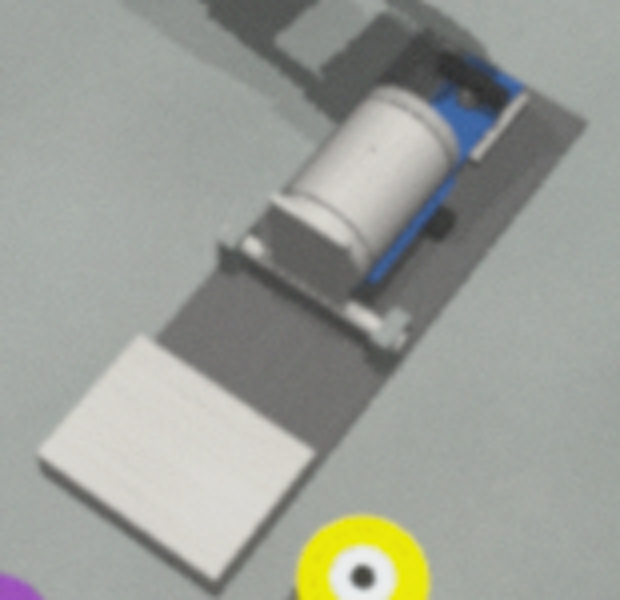

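```bash
python3 - <<'E'
from h import *
a=cv2.imread("pics/v_wrist.png")[120:240,220:350]; cv2.imwrite("pics/v_w2.png",cv2.resize(a,None,fx=5,fy=5,interpolation=cv2.INTER_CUBIC))
a=cv2.imread("pics/v_scene.png")[155:205,285:345]; cv2.imwrite("pics/v_s3.png",cv2.resize(a,None,fx=12,fy=12,interpolation=cv2.INTER_CUBIC))
E
```

```text
(no output)
```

View pics/v_w2.png

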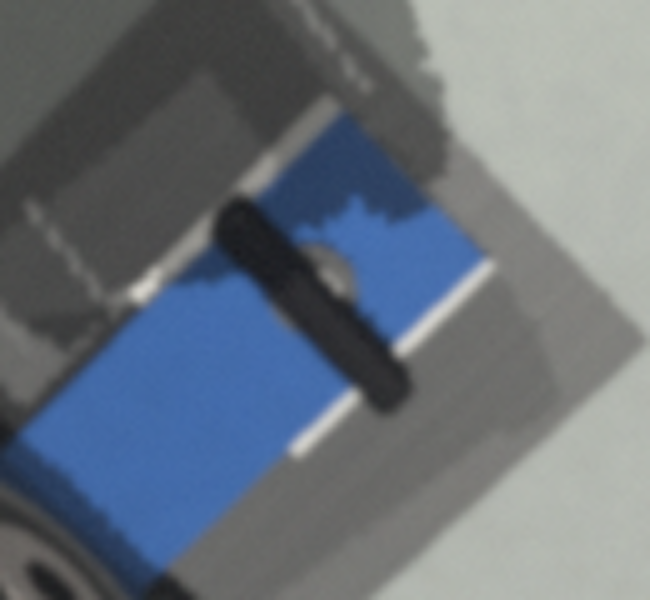

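View pics/v_s3.png

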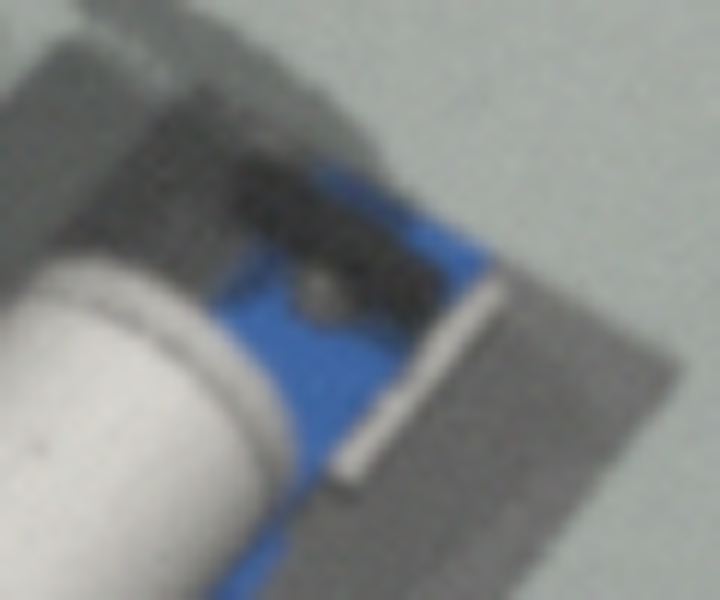

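```bash
python3 - <<'E'
from h import *
f=lambda u,v:(u/5+220-.4,v/5+120-.4)
for z in(.063,.074):
    A=watz(f(228,208),z);B=watz(f(397,400),z);d=A-B; print((A+B)/2,np.linalg.norm(d),np.arctan2(d[1],d[0]))
# triangulate handle centre wrist+scene
s=r.state(); c=r.camera_params("wrist"); M=np.eye(4); M[:3,:3]=Ro.from_euler('xyz',s["ee_rot"],degrees=True).as_matrix(); M[:3,3]=s["eef_pos"]; M=M@c["tool_from_camera"]
uw=f(312,304); d1=M[:3,:3]@np.linalg.inv(c["mtx"])@[uw[0],uw[1],1]; C1=M[:3,3]
us=(335/12+285-.46,235/12+155-.46); k=r.camera_params("scene"); R,_=cv2.Rodrigues(k["rvec"]); C2=-R.T@k["tvec"]; d2=R.T@np.linalg.inv(k["mtx"])@[us[0],us[1],1]
P=0;q=0
for C,d in((C1,d1),(C2,d2)):
    d=d/np.linalg.norm(d); m=np.eye(3)-np.outer(d,d); P=P+m; q=q+m@C
print(Fi(np.linalg.solve(P,q)))
E
```

```text
[0.2033 0.0019 0.063 ] 0.05752564645442935 1.50469069767619
[0.20465 0.00335 0.074  ] 0.05582275521684683 1.5044664852261913
[0.2017 0.0023 0.0549]
```

```bash
python3 - <<'E'
from h import *
a=cv2.imread("pics/a_scene.png").astype(int);b=cv2.imread("pics/v_scene.png").astype(int)
for n,(u,v) in dict(spray=(410,165),span=(360,135),tin=(132,322),purple=(193,320),yellow=(286,305)).items(): print(n,np.abs(a-b)[v-25:v+25,u-25:u+25].mean().round(2))
r.finish_job(); st()
E
```

```text
spray 2.78
span 3.97
tin 2.76
purple 3.03
yellow 2.84
the job is handed in; nothing more can be done
the job is handed in; nothing more can be done
```

The job is handed in, at about 37 s of robot time out of 64; no verdict was reported.

**What I did:**
1. **Seat:** I pushed the steel roller upright along the deck into the cradle. Both cameras put its centre within 1 mm of the seat in plan.
2. **Tip:** I pushed cradle and roller over slowly with about 7 N, and they sank flat by themselves.
3. **Lock:** I gripped the stud handle at 0.92 rad and turned it into line with the slot. I pressed it 11 mm until it stopped, gave it an 88 degree anticlockwise turn and let go.

**Last checks:**
- **Stud:** the handle sits at about 1.50 rad, against 1.25 needed. Its middle triangulates to about 55 mm above the bench; pressed in should read 51 mm and sprung out 62 mm. It stayed in after release.
- **Cradle and roller:** the cradle looks flat with the roller on its side in it. I judged this from the pictures and did not measure the roller's final position.
- **Bystanders:** the sprayer, spanner, tin and both look-alikes show only noise-level change from the first picture.
- **Robot:** the gripper is well clear, about 0.25 m up.

**What disagreed:**
- **Finger length:** at 30 mm opening the fingertips end about 38 mm behind the stated tool point. My first tipping push therefore passed over the top of the roller and at most nudged it. A touch on the deck confirmed the offset, and I corrected for it.
- **Seating push:** for the same reason, the fingers touched the roller about 80 mm above the deck instead of under 60 mm. It still slid upright.

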